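# Close up the shutter controller and hold its lid down

## Robot

A 6-joint arm with a two-finger parallel gripper is mounted at the origin on a cart in front of the work surface, level with it; the furniture and walls round the work are solid. World frame = base frame: x ahead of the robot, y to its left, z up, the work surface at z = 0. Lengths are in m, angles in degrees, forces in N, time in s.
With the tool pointing down it reaches from about 0.35 to 0.875 m from the base axis. Payload 15.5 kg.
Tool frame: the origin (TCP) lies at the very end of the fingers, on their centre line; the grasp point (between the pads) lies 19 mm behind it; z points along the fingers, y is the line along which they close (so a half turn about z gives the same grasp; the last joint's range is limited). The gripper opens to 85 mm and grips with 20 to 120 N. Pads are 22 mm wide; open, the fingers measure 114 mm over their backs; the gripper's body (76 mm by 85 mm) begins 54 mm behind the grasp point. The pads swing forward as they close: fully open they stand 13 mm farther back than shut.
Start: joints at [-70.101, 28.281, 77.091, -0, 74.628, -5.472], TCP at [0.268, -0.565, 0.231] pointing down, gripper open.
Joint ranges: [-166.48, 166.48], [-47.26, 123.95], [12.59, 153.08], [-70.14, 250.14], [6.76, 159.57], [-176.63, 176.63]. Speed limits (degrees/s): [108.29, 108.29, 147.25, 172.46, 172.46, 172.46].

## Interface

Orientations are given as a 3x3 rotation matrix whose columns are the frame's x, y, z axes.
In Python, from workcell import env gives the robot as it stands. The module is installed in compiled form; this text tells all that it offers.
- The arm moves only by the tool move_arm, never from a script. Its argument "increments" is a list of rows, each an object of numbers: "dx", "dy", "dz": the shift along the world's x, y, z in m; "wx", "wy", "wz": the turn, a rotation vector about the world's x, y, z in degrees. In form: [{"dx": .., "dy": .., "dz": .., "wx": .., "wy": .., "wz": ..}, ...]. A call has 1 to 8 rows; each row is the pose to reach, as a shift and turn from the pose commanded when the call began; what a row does not reach only later rows make up. A row lasts 1/8 s, in which the tool goes at most 62.5 mm and 10.7 degrees, less where a joint would pass 70% of its speed; a pose out of reach is approached as far as the arm can. A call with a gripper value outside its range is refused whole. "grip" is the finger opening in m, from 0 to 0.0854, set as the call begins (left out, the last holds). The fingers move at their own pace and stop on an object; "force" is the grip in N (left out, the last holds). Time passes only in rows, so rows that repeat a pose let the fingers close. It gives the time, the measured TCP pose, the force, the opening and the grip force at its end, in the units of the state.
- env.observe(): the state, without advancing time (a new reading comes with each control period).
- env.camera(name): name is "scene" or "top" or "wrist"; returns the picture (480x640x3 uint8, red, green, blue); there is no depth.
- env.calibration(name): a dict with "mtx" (3x3 intrinsics, pixels), "xyz" and "rotation" of the camera in the world; the wrist camera has in their place "tool_from_camera" (4x4, takes a point from camera to tool coordinates, whose origin is the TCP and whose axes are the flange's). Camera axes: x right, y up, looking along -z (the intrinsics and any distortion apply to the point x, -y, -z); pixel columns grow to the right and rows downward; lengths in m; the calibration is good to about 2 mm. A picture is of the moment at which its call begins: read the wrist's pose just before it. calibration takes no time and is no camera call.
- env.job_done(): hands the job in; it is judged then, once.
Trained networks look in the newest picture that a camera, given by its name, has taken for a name from the list of things; names that differ only in an ending like _2 or _b are one class to them, and where a whole thing is asked for, a point or a joint stands for the part that bears it (a point fixed in the world has none). Each returns a list of dicts, best first, with "score" (0 to 1); they miss things now and then, are a little off and sometimes report something else, mostly with a low value. They report only what shows in the picture. A call takes as long as a camera call. They do not tell look-alikes from the thing itself.
- env.spot_in(camera, name): "extent" ([left, top, right, bottom] in pixels, round what is visible of it).
- env.tip_of(camera, name): "at" ([column, row] in pixels: a listed point, or the origin of a listed thing).
The state is a dict: "time_s": time; "q": joint angles; "dq": joint speeds; "joint_torque": joint torques, N m; "ee_pos": TCP position; "ee_rot": TCP orientation; "wrist_force": force on the tool from outside, world axes, zero at the start; "wrist_torque": the same for the moment, N m; "finger_gap": finger opening in m; "grip_force": force on a finger pad.
Only numpy, scipy, OpenCV 4.12 (cv2) and the standard library are available. Lean on these libraries where they do the work, as an engineer would, in place of code of your own. Each camera call takes 0.05 s, during which the arm holds its last target. There are 200 camera calls.

## Task

The shutter controller bolted to the bench is open: take the collared release plunger out of its parts block and push its short end down through the guide bush in the controller until its collar sits on the bush, and let it go. Then fit the clip-on lid, with its hole over the plunger, and press it down until both end clips snap over it and it is fully home, and finish with your fingers still on the lid, pressing it firmly down, so that I can drive its screws. Leave the screw tray, driver, hex key and standing post where they are.

Things in the scene. Friction and masses are not known exactly. Their poses are not given: they have to be found in the camera images.
- controller: Open grey box, 50 (x) x 106 (y) x 34 mm high (walls 3 mm, rim at z = 34 mm), fixed to the bench by four screw ears; origin at the centre of its underside on the bench, z up, long axis y. A white guide bush, 20 x 20 mm, top at z = 23 mm, stands inside. A round connector sticks 13 mm out of the +x side at y = -30 mm, z = 19 mm. A clip stands outside each short end
- guide (a point): Centre of the mouth of the guide bush's vertical round hole, 10 mm bore with a small chamfer, right through the 16 mm high bush; 28 mm toward +y from the controller's centre and 23 mm above its underside. The plunger's collar comes to rest here
- plunger: Steel release plunger, 50 mm long, of 8 mm round rod with a 15 mm collar, 3 mm thick, 15 to 18 mm above its lower end. Origin at the centre of the tapered lower end, z along it toward the long end. It starts upright in the parts block's hole, collar on the block's top, upper end 53 mm above the bench; about 20 g
- plunger_top (a point): Centre of the flat upper end of the plunger's long side (32 mm of bare rod below it down to the collar)
- parts_block: Fixed aluminium block 44 x 44 x 18 mm with a 10 mm hole in its middle; origin at the centre of its underside on the bench
- lid: Grey clip-on lid: slab 52 (x) x 107 (y) x 12 mm on eight round-ended locating pins 6 mm long, standing on the bench. Origin under its centre at the pin ends, so the slab lies from z = 6 to 18 mm; z up, long axis y. Finger ribs amid its long sides, 53 mm across; about 60 g. Fitted, its axes agree with the controller's (a half turn is wrong: the hole would miss the plunger)
- lid_hole (a point): Centre of the top of the lid's 12 mm through hole, 28 mm toward +y from the lid's centre, at the slab's top face (18 mm above the pin ends). With the lid home the plunger stands 12 mm out of it
- lid_seat (a point): Centre of the slab's underside, the face that rests on the controller's rim (6 mm above the pin ends); the pins go inside the controller's walls with 0.8 mm to spare. Fully home it lies on the controller's vertical axis, 34 mm above its underside, and the slab's top is 46 mm above the bench
- clip_left (a joint): Angle of the sprung clip outside the controller's +y end (y = 59 mm, 20 mm wide, up to z = 52 mm): 0 closed, grows as it is spread outward. Its hook, sloped on top, underside at z = 39.8 mm, catches the round bar on the lid's end (out to y = 57.5 mm, 5 mm high). The passing lid spreads it by about 0.08 rad, then it snaps back to 0
- clip_right (a joint): The same for the clip at the controller's -y end. The two clips together resist the lid from about 11 mm above home; the downward push grows to roughly 10 N some 5 mm above home, then they snap over the lid's end bars, the push drops suddenly and the lid falls onto the rim, which is rigid
- screw_tray_0: Aluminium tray of cap screws, 76 x 120 x 18 mm, bystander; origin at the centre of its underside
- driver_1: Ball-end driver with a black handle lying on the bench, 134 mm long, 26 mm thick, bystander; origin under its middle
- hexkey_0: Steel hex key lying flat, 88 x 30 x 4 mm, bystander; origin under its middle
- post_0: Standing steel optical post, 13 mm thick, 75 mm tall, without a collar, bystander; origin at its foot
- hood_corner (a point): Top near left corner of the fixed black hood (262 mm tall) that stands beyond the work on the right; keep the arm clear of it. Its flat near face runs 382 mm from here along this frame's -x (to the robot's right and somewhat nearer), its body lies toward this frame's -y
Mind the look-alikes: they are no part of the job. What is shaped like the lid but black is not meant.

How it is judged:
By the outcome, as a careful person would: the job done as asked, in the order asked, and still so for the second after the job is handed in, while the arm keeps its last pose, push and grip.
It also fails if it takes over 69 s, if anything falls off the work surface, if the arm or the gripper's body presses on something with over 40 N, if the wrist force passes 120 N, or if a joint passes its speed limit or range.

## Working session

There is one attempt and no reset: what is moved stays moved. The work goes in short steps, Python scripts to look and compute and a tool call to move; the robot and the scene stay as the last step left them, time stands still between calls to the robot, and variables do not carry over. Pictures are saved under pics/ and viewed, at most 10 in all, crops included, and the job is handed in when it is done.

Besides the shell and the picture viewer there is one more tool, called after "Call:" as name(argument=value, ...), one argument or row to a line, values as JSON. move_arm: Moves the arm, as the interface text tells. Its arguments: {"type":"object","properties":{"increments":{"type":"array","items":{"type":"object","properties":{"dx":{"type":"number"},"dy":{"type":"number"},"dz":{"type":"number"},"wx":{"type":"number"},"wy":{"type":"number"},"wz":{"type":"number"}}}},"grip":{"type":"number"},"force":{"type":"number"}},"required":["increments"]}

```bash
mkdir -p pics
cat > h.py <<'E'
import numpy as np, cv2
from workcell import env
def snap(cam,fn=None):
    s=env.observe(); im=env.camera(cam)
    if fn: cv2.imwrite('pics/'+fn,im[:,:,::-1])
    return s,im
def cam(camn,s=None):
    c=env.calibration(camn); K=np.array(c['mtx'])
    if camn=='wrist':
        T=np.array(c['tool_from_camera']); R=np.array(s['ee_rot']); p=np.array(s['ee_pos'])
        return K,R@T[:3,:3],R@T[:3,3]+p,c
    return K,np.array(c['rotation']),np.array(c['xyz']),c
def ray(camn,px,z,s=None):
    K,R,t,c=cam(camn,s)
    d=c.get('dist',c.get('distortion'))
    n=cv2.undistortPoints(np.array([[px]],float),K,None if d is None else np.array(d,float))[0,0]
    v=R@np.array([n[0],-n[1],-1]); return t+v*(z-t[2])/v[2]
def proj(camn,P,s=None):
    K,R,t,c=cam(camn,s); q=R.T@(np.array(P)-t); q=q*[1,-1,-1]
    return (K@(q/q[2]))[:2]
E
python3 - <<'E'
from h import *
np.set_printoptions(precision=4,suppress=True)
s,a=snap('scene','scene0.png'); _,b=snap('top','top0.png')
print(env.calibration('top'),env.calibration('scene'),env.calibration('wrist'))
for n in ['controller','guide','plunger','plunger_top','parts_block','lid','lid_hole','lid_seat','post_0','hood_corner','screw_tray_0','driver_1','hexkey_0']:
  for c in ['top','scene']:
    print(n,c,[(np.round(d['at'],1).tolist(),round(d['score'],2)) for d in env.tip_of(c,n)])
E
```

```text
{'mtx': array([[457.5619,   0.    , 329.2478],
       [  0.    , 457.5619, 242.7486],
       [  0.    ,   0.    ,   1.    ]]), 'xyz': array([0.3294, 0.039 , 1.1346]), 'rotation': array([[ 0.0072,  0.9923, -0.124 ],
       [-0.9999,  0.0053, -0.0156],
       [-0.0148,  0.1241,  0.9922]])} {'mtx': array([[479.4795,   0.    , 311.1351],
       [  0.    , 479.4795, 242.3949],
       [  0.    ,   0.    ,   1.    ]]), 'xyz': array([-0.3909,  0.5462,  1.0902]), 'rotation': array([[-0.5256,  0.5825, -0.62  ],
       [-0.8507, -0.3712,  0.3722],
       [-0.0133,  0.7231,  0.6906]])} {'mtx': array([[356.9707,   0.    , 311.3565],
       [  0.    , 356.9707, 240.2916],
       [  0.    ,   0.    ,   1.    ]]), 'tool_from_camera': array([[-0.0011,  0.9616,  0.2746,  0.0695],
       [ 1.    ,  0.0012,  0.0001,  0.0002],
       [-0.0002,  0.2746, -0.9616, -0.1421],
       [ 0.    ,  0.    ,  0.    ,  1.    ]])}
controller top [([330.3, 236.0], 0.64)]
controller scene [([300.6, 272.8], 0.72)]
guide top [([319.0, 230.5], 0.77), ([312.3, 179.3], 0.56)]
guide scene [([294.7, 270.0], 0.8), ([389.0, 247.
[... 374 characters left out ...]
98.9, 248.6], 0.72), ([433.1, 271.7], 0.51)]
lid_hole top [([464.1, 312.8], 0.83), ([447.1, 261.1], 0.82), ([329.9, 237.6], 0.24)]
lid_hole scene [([424.7, 264.7], 0.68), ([387.6, 247.5], 0.51)]
lid_seat top [([468.6, 321.5], 0.92), ([455.7, 265.7], 0.87)]
lid_seat scene [([392.3, 249.6], 0.81)]
post_0 top [([312.1, 179.4], 0.56)]
post_0 scene [([267.4, 249.3], 0.45), ([395.9, 251.5], 0.32)]
hood_corner top [([319.2, 231.5], 0.18)]
hood_corner scene []
screw_tray_0 top [([295.5, 284.4], 0.97), ([316.7, 230.1], 0.49)]
screw_tray_0 scene [([300.4, 312.5], 0.63)]
driver_1 top [([362.5, 282.5], 0.62)]
driver_1 scene []
hexkey_0 top [([414.5, 300.2], 0.55)]
hexkey_0 scene [([387.4, 247.4], 0.64)]
```

Run:
```python
import cv2
a=cv2.imread('pics/top0.png')[140:370,180:500]
cv2.imwrite('pics/top0c.png',cv2.resize(a,None,fx=2.5,fy=2.5,interpolation=cv2.INTER_CUBIC))
```

```text
(no output)
```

View pics/top0c.png

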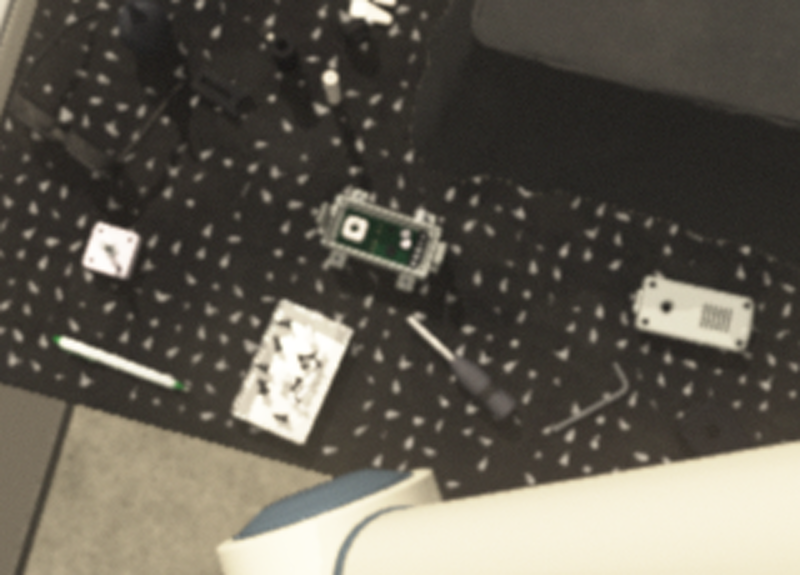

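View pics/scene0.png

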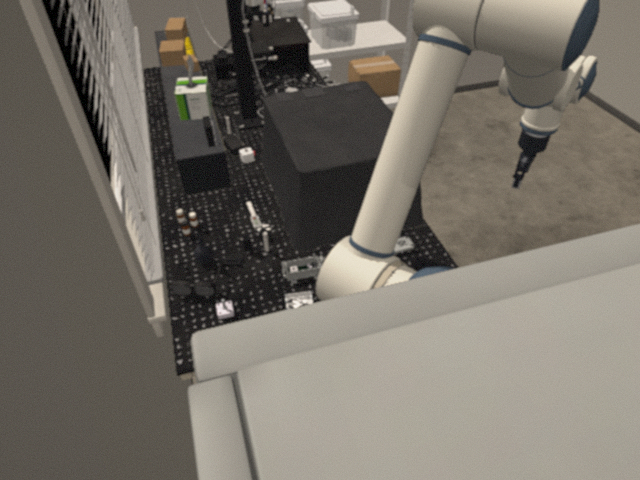

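The top view shows the parts block at full-image (224,240), the controller at (333,235) with its bush on the left, the grey lid at (458,266) with its hole on the left, and a faint black lid look-alike at about (467,320). The post is at (313,174) and the hood is at the upper right.
Plunger candidates are the rod in the parts block at (224,240), which I choose, and the post at (313,174). Lid candidates are the grey one at (458,266), which I choose, and the black one at (467,320), which I reject.

Run:
```python
from h import *
np.set_printoptions(precision=4,suppress=True)
f=lambda u,v:(180+u/2.5,140+v/2.5)
for n,px,z in [('block',(227.2,238.2),0),('blockcrop',f(112,250),.018),('pl_top',(218.9,240.3),.053),('guide',(319,230.5),.023),('guidecrop',f(354,228),.023),('ctrl',(330.3,236),0),
 ('lidhole',(447.1,261.1),.018),('lidseat',(455.7,265.7),.006),('lid',(454.7,263.9),0),('post',(312.1,179.4),0),
 ('hoodtopL',f(472,40),.262),('hoodtop2',f(800,125),.262),('hoodbaseL',f(418,165),0),('hoodbase2',f(800,268),0)]:
  print(n,ray('top',px,z))
# rectangle corners
P=lambda L,z:[ray('top',f(*p),z) for p in L]
for nm,L,z in [('lid',[(648,276),(755,300),(743,354),(637,330)],.018),('ctrl',[(335,195),(440,225),(425,275),(325,242)],.034)]:
  q=P(L,z); print(nm,np.mean(q,0),np.array([q[0]-q[1],q[3]-q[2]]),[np.degrees(np.arctan2(*(a-b)[[1,0]])) for a,b in [(q[0],q[1]),(q[3],q[2])]])
s=env.observe();print(s['ee_rot'],s['wrist_force'],s['time_s'])
```

```text
block [0.4814 0.3131 0.    ]
blockcrop [0.4745 0.3145 0.018 ]
pl_top [0.4691 0.32   0.053 ]
guide [0.4986 0.0818 0.023 ]
guidecrop [0.4969 0.0754 0.023 ]
ctrl [0.4883 0.0543 0.    ]
lidhole [ 0.4254 -0.2312  0.018 ]
lidseat [ 0.4153 -0.2549  0.006 ]
lid [ 0.4202 -0.2541  0.    ]
post [0.6335 0.1016 0.    ]
hoodtopL [ 0.6108 -0.0239  0.262 ]
hoodtop2 [ 0.5434 -0.2778  0.262 ]
hoodbaseL [0.5649 0.0121 0.    ]
hoodbase2 [ 0.4624 -0.3672  0.    ]
lid [ 0.4137 -0.258   0.018 ] [[0.0229 0.1034 0.    ]
 [0.0226 0.1019 0.    ]] [np.float64(77.48606132546601), np.float64(77.48575939877321)]
ctrl [0.4893 0.0486 0.034 ] [[0.0291 0.1025 0.    ]
 [0.0317 0.0972 0.    ]] [np.float64(74.13075972035693), np.float64(71.92445834544746)]
[[ 0.9036  0.4284 -0.    ]
 [ 0.4284 -0.9036  0.    ]
 [ 0.     -0.0001 -1.    ]] [ 0.1834 -0.5169 -0.5919] 1.4
```

Call:
move_arm(
  increments=[
    {"dx":0.017,"dy":0.058,"dz":-0.004,"wz":6},
    {"dx":0.034,"dy":0.116,"dz":-0.008,"wz":12},
    {"dx":0.05,"dy":0.174,"dz":-0.012,"wz":18},
    {"dx":0.067,"dy":0.232,"dz":-0.016,"wz":24},
    {"dx":0.083,"dy":0.29,"dz":-0.02,"wz":30},
    {"dx":0.1,"dy":0.348,"dz":-0.024,"wz":36},
    {"dx":0.117,"dy":0.406,"dz":-0.028,"wz":42},
    {"dx":0.132,"dy":0.465,"dz":-0.031,"wz":48},
  ],
)

```text
invalid input at $.increments[0]: expected keys dx, dy, dz, wx, wy, wz
```

Call:
move_arm(
  increments=[
    {"dx":0.012,"dy":0.06,"dz":-0.005},
    {"dx":0.023,"dy":0.12,"dz":-0.01},
    {"dx":0.035,"dy":0.18,"dz":-0.02},
    {"dx":0.046,"dy":0.24,"dz":-0.03},
    {"dx":0.058,"dy":0.3,"dz":-0.035},
    {"dx":0.067,"dy":0.36,"dz":-0.04},
    {"dx":0.073,"dy":0.417,"dz":-0.05},
    {"dx":0.073,"dy":0.417,"dz":-0.05},
  ],
)

```text
invalid input at $.increments[0]: expected keys dx, dy, dz, wx, wy, wz
```

Run:
```python
from h import *
np.set_printoptions(precision=4,suppress=True)
s,a=snap('wrist','w1.png'); print(s['time_s'],s['ee_pos'],s['ee_rot'],s['dq'])
for n,z in [('plunger_top',.053),('parts_block',0),('plunger',.003)]:
  for d in env.tip_of('wrist',n): print(n,np.round(d['at'],1),round(d['score'],2),ray('wrist',d['at'],z,s))
print(proj('wrist',s['ee_pos'],s))
```

```text
1.4 [ 0.2678 -0.5647  0.2313] [[ 0.9036  0.4284 -0.    ]
 [ 0.4284 -0.9036  0.    ]
 [ 0.     -0.0001 -1.    ]] [ 0.0096 -0.0247  0.0109  0.036   0.0545 -0.0486]
[311.0523 304.0691]
```

View pics/w1.png

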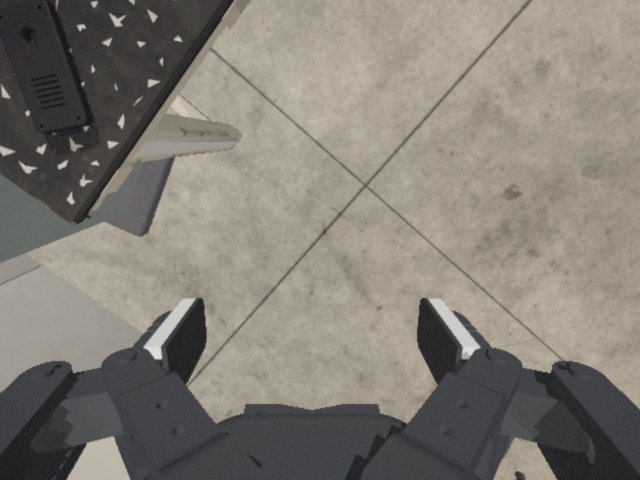

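The rows need all six keys, so the arm has not moved. The picture shows the floor and the black look-alike lid at (35,70).

Call:
move_arm(
  increments=[
    {"dx":0.017,"dy":0.058,"dz":-0.004,"wx":0,"wy":0,"wz":6},
    {"dx":0.034,"dy":0.116,"dz":-0.008,"wx":0,"wy":0,"wz":12},
    {"dx":0.05,"dy":0.174,"dz":-0.012,"wx":0,"wy":0,"wz":18},
    {"dx":0.067,"dy":0.232,"dz":-0.016,"wx":0,"wy":0,"wz":24},
    {"dx":0.083,"dy":0.29,"dz":-0.02,"wx":0,"wy":0,"wz":30},
    {"dx":0.1,"dy":0.348,"dz":-0.024,"wx":0,"wy":0,"wz":36},
    {"dx":0.117,"dy":0.406,"dz":-0.028,"wx":0,"wy":0,"wz":42},
    {"dx":0.132,"dy":0.465,"dz":-0.031,"wx":0,"wy":0,"wz":48},
  ],
)

```text
time_s: 2.6
ee_pos: [0.4003, -0.098, 0.2004]
ee_rot: [[0.283, 0.959, 0.001], [0.959, -0.283, -0.0], [-0.0, 0.001, -1.0]]
wrist_force: [1.3, -1.2, -0.1]
finger_gap: 0.0852
grip_force: 0.0
```

Call:
move_arm(
  increments=[
    {"dx":0.012,"dy":0.06,"dz":-0.005,"wx":0,"wy":0,"wz":0},
    {"dx":0.023,"dy":0.12,"dz":-0.01,"wx":0,"wy":0,"wz":0},
    {"dx":0.035,"dy":0.18,"dz":-0.02,"wx":0,"wy":0,"wz":0},
    {"dx":0.046,"dy":0.24,"dz":-0.03,"wx":0,"wy":0,"wz":0},
    {"dx":0.058,"dy":0.3,"dz":-0.035,"wx":0,"wy":0,"wz":0},
    {"dx":0.067,"dy":0.36,"dz":-0.04,"wx":0,"wy":0,"wz":0},
    {"dx":0.073,"dy":0.417,"dz":-0.05,"wx":0,"wy":0,"wz":0},
    {"dx":0.073,"dy":0.417,"dz":-0.05,"wx":0,"wy":0,"wz":0},
  ],
)

```text
time_s: 3.6
ee_pos: [0.4727, 0.3207, 0.1495]
ee_rot: [[0.283, 0.959, 0.0], [0.959, -0.283, 0.001], [0.001, -0.0, -1.0]]
wrist_force: [0.2, -0.9, 0.1]
finger_gap: 0.0852
grip_force: 0.0
```

Run:
```python
from h import *
np.set_printoptions(precision=4,suppress=True)
s,a=snap('wrist','w2.png'); print(s['time_s'],s['ee_pos'],s['ee_rot'],s['dq'])
for n,z in [('plunger_top',.053),('parts_block',0),('plunger',.003)]:
  for d in env.tip_of('wrist',n): print(n,np.round(d['at'],1),round(d['score'],2),ray('wrist',d['at'],z,s))
print(proj('wrist',s['ee_pos'],s))
```

```text
3.6 [0.4727 0.3207 0.1495] [[ 0.2827  0.9592  0.0001]
 [ 0.9592 -0.2827  0.0006]
 [ 0.0006 -0.0001 -1.    ]] [-3.6157 -2.0879  3.3618 -0.936   0.1483 -2.628 ]
plunger_top [311.4 242.5] 0.84 [0.4726 0.3204 0.053 ]
parts_block [313.3 229. ] 0.65 [0.4731 0.3165 0.    ]
plunger [315.1 224.7] 0.61 [0.4757 0.3203 0.003 ]
[311.4093 303.8118]
```

View pics/w2.png

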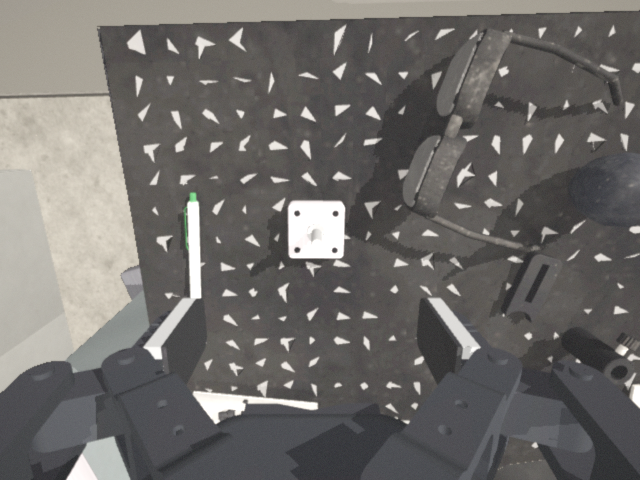

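Run:
```python
import cv2
a=cv2.imread('pics/w2.png')[180:280,260:370]
cv2.imwrite('pics/w2c.png',cv2.resize(a,None,fx=5,fy=5,interpolation=cv2.INTER_CUBIC))
```

```text
(no output)
```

View pics/w2c.png

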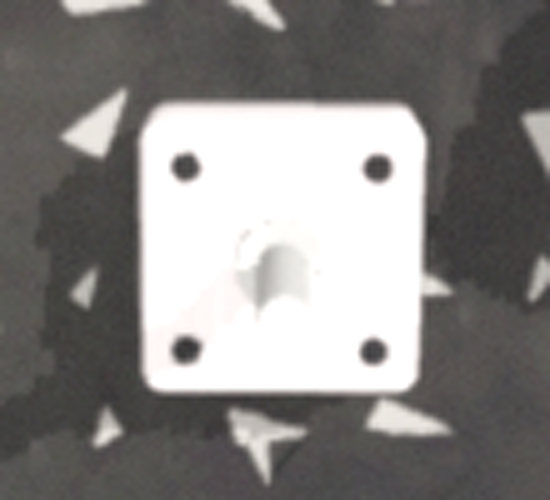

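The crop shows the collared rod in the middle of the block, with its shaft at column about 317 and its bright end face near (317,245). The block centre is at (316.6,229.4).

Run:
```python
from h import *
np.set_printoptions(precision=4,suppress=True)
s=env.observe(); print(s['ee_pos'])
s['ee_pos']=[.4727,.3207,.1495]; s['ee_rot']=[[0.2827,0.9592,0.0001],[0.9592,-0.2827,0.0006],[0.0006,-0.0001,-1]]
print(ray('wrist',(316.9,245),.053,s),ray('wrist',(316.6,229.4),.018,s))
```

```text
[0.4727 0.3163 0.1504]
[0.4758 0.3176 0.053 ] [0.4767 0.3198 0.018 ]
```

Call:
move_arm(
  grip=0.04,
  force=40,
  increments=[
    {"dx":0.0035,"dy":0.002,"dz":-0.03,"wx":0,"wy":0,"wz":0},
    {"dx":0.0035,"dy":0.002,"dz":-0.07,"wx":0,"wy":0,"wz":0},
    {"dx":0.0035,"dy":0.002,"dz":-0.105,"wx":0,"wy":0,"wz":0},
    {"dx":0.0035,"dy":0.002,"dz":-0.121,"wx":0,"wy":0,"wz":0},
    {"dx":0.0035,"dy":0.002,"dz":-0.121,"wx":0,"wy":0,"wz":0},
  ],
)

```text
time_s: 4.42
ee_pos: [0.4762, 0.3185, 0.0291]
ee_rot: [[0.287, 0.958, -0.001], [0.958, -0.287, -0.001], [-0.001, -0.001, -1.0]]
wrist_force: [0.3, 0.2, -0.3]
finger_gap: 0.0402
grip_force: 0.0
```

Call:
move_arm(
  grip=0.0,
  force=40,
  increments=[
    {"dx":0,"dy":0,"dz":0,"wx":0,"wy":0,"wz":0},
    {"dx":0,"dy":0,"dz":0,"wx":0,"wy":0,"wz":0},
    {"dx":0,"dy":0,"dz":0,"wx":0,"wy":0,"wz":0},
    {"dx":0,"dy":0,"dz":0,"wx":0,"wy":0,"wz":0},
  ],
)

```text
time_s: 4.92
ee_pos: [0.4769, 0.3196, 0.0303]
ee_rot: [[0.286, 0.958, 0.002], [0.958, -0.286, 0.001], [0.001, 0.001, -1.0]]
wrist_force: [0.1, -0.7, 9.3]
finger_gap: 0.006
grip_force: 39.7
```

Call:
move_arm(
  increments=[
    {"dx":0,"dy":0,"dz":0.025,"wx":0,"wy":0,"wz":0},
    {"dx":0,"dy":0,"dz":0.065,"wx":0,"wy":0,"wz":0},
    {"dx":0.002,"dy":-0.05,"dz":0.09,"wx":0,"wy":0,"wz":0},
    {"dx":0.004,"dy":-0.11,"dz":0.09,"wx":0,"wy":0,"wz":0},
    {"dx":0.006,"dy":-0.17,"dz":0.09,"wx":0,"wy":0,"wz":0},
    {"dx":0.008,"dy":-0.23,"dz":0.09,"wx":0,"wy":0,"wz":0},
    {"dx":0.01,"dy":-0.279,"dz":0.09,"wx":0,"wy":0,"wz":0},
    {"dx":0.01,"dy":-0.279,"dz":0.09,"wx":0,"wy":0,"wz":0},
  ],
)

```text
time_s: 5.92
ee_pos: [0.4866, 0.0375, 0.1198]
ee_rot: [[0.29, 0.957, 0.001], [0.957, -0.29, -0.0], [-0.0, 0.001, -1.0]]
wrist_force: [-0.2, 1.5, -0.5]
finger_gap: 0.0064
grip_force: 39.2
```

Call:
move_arm(
  increments=[
    {"dx":0,"dy":0,"dz":0,"wx":0,"wy":0,"wz":0},
  ],
)

```text
time_s: 6.05
ee_pos: [0.4863, 0.0405, 0.1195]
ee_rot: [[0.287, 0.958, 0.0], [0.958, -0.287, 0.0], [0.0, 0.0, -1.0]]
wrist_force: [0.3, 0.8, -0.2]
finger_gap: 0.0062
grip_force: 39.2
```

Run:
```python
from h import *
np.set_printoptions(precision=4,suppress=True)
s,a=snap('wrist','w3.png'); print(s['time_s'],s['ee_pos'],s['ee_rot'].tolist() if hasattr(s['ee_rot'],'tolist') else s['ee_rot'],s['finger_gap'],s['dq'])
for n,z in [('guide',.023),('controller',0),('plunger_top',s['ee_pos'][2]+.024),('plunger',s['ee_pos'][2]-.026),('clip_left',0.05),('clip_right',.05)]:
  for d in env.tip_of('wrist',n): print(n,np.round(d['at'],1),round(d['score'],2),ray('wrist',d['at'],z,s))
print(proj('wrist',s['ee_pos'],s))
```

```text
6.05 [0.4863 0.0405 0.1195] [[0.28676859094504065, 0.9579998263860915, 0.000328468589714369], [0.9579998492206052, -0.2867686547101054, 0.0001660393150167542], [0.00025326013054623674, 0.0002670579990112778, -0.9999999322696635]] 0.006211425984623704 [ 1.4976  0.1731 -0.096   0.0441  0.0267  0.0611]
guide [309.6 189.4] 0.84 [0.4957 0.0759 0.023 ]
controller [309.6 221.6] 0.6 [0.4877 0.0498 0.    ]
controller [309.  335.9] 0.5 [ 0.4593 -0.0426  0.    ]
plunger_top [310.  334.5] 0.97 [0.4856 0.0399 0.1435]
plunger [309.9 280.8] 0.79 [0.4856 0.0408 0.0935]Traceback (most recent call last):
  File "<stdin>", line 5, in <module>
ValueError: it knows: controller, driver, guide, hexkey, hood_corner, lid, lid_hole, lid_seat, parts_block, plunger, plunger_top, post, screw_tray
```

View pics/w3.png

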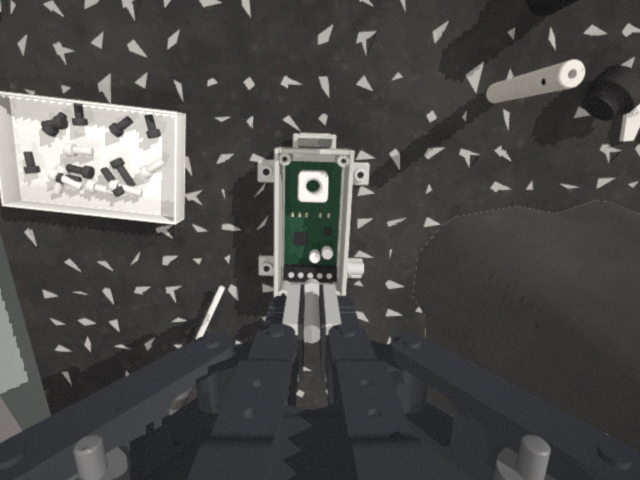

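Run:
```python
from h import *
np.set_printoptions(precision=4,suppress=True)
a=cv2.imread('pics/w3.png'); g=cv2.cvtColor(a,6)
c=g[165:208,292:336]
n,l,st,ce=cv2.connectedComponentsWithStats((c<120).astype('uint8'));print([(st[i].tolist(),ce[i]+[292,165]) for i in range(1,n) if st[i][4]>15])
n,l,st,ce=cv2.connectedComponentsWithStats((c>170).astype('uint8'));print([(st[i].tolist(),ce[i]+[292,165]) for i in range(1,n) if st[i][4]>15])
cv2.imwrite('pics/w3c.png',cv2.resize(a[260:355,260:370],None,fx=6,fy=6,interpolation=cv2.INTER_CUBIC))
```

```text
[([0, 0, 44, 43, 942], array([314.2463, 185.8917])), ([15, 15, 13, 12, 123], array([312.7317, 185.5447]))]
[([6, 6, 30, 31, 728], array([312.4574, 186.4698]))]
```

View pics/w3c.png

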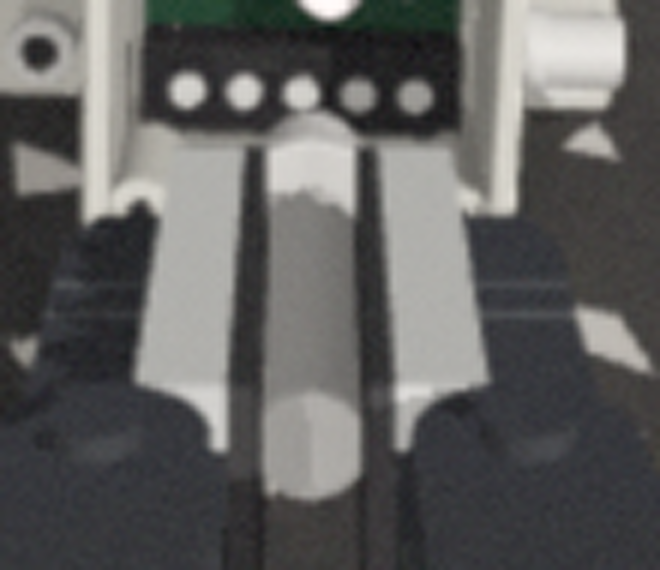

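The bush hole is at about (312.9,185.7). The plunger is held upright, with its end face at (311.8,334.3) and its collar at about (312,281). The controller's long axis is turned about -2° relative to the tool.

Run:
```python
from h import *
np.set_printoptions(precision=4,suppress=True)
s={'ee_pos':[0.4863,0.0405,0.1195],'ee_rot':[[0.28677,0.958,0.00033],[0.958,-0.28677,0.00017],[0.00025,0.00027,-1]]}
g=ray('wrist',(312.9,185.7),.023,s)
t=ray('wrist',(311.8,334.3),.1422,s)
print(g,t,g-t, g-s['ee_pos'])
print(proj('wrist',[.4863,.0405,.0],s))
# collar front top edge: top of collar z=TCP-0.0093, radius 7.5
x=np.array([.28677,.958,0])
for dz in(-.0093,-.0123): print(proj('wrist',np.array(s['ee_pos'])+.0075*x+[0,0,dz],s))
# controller corners from picture rim z .034 : outer top-left etc
for p in [(278,153),(354,153),(273,292),(348,290)]: print(ray('wrist',p,.034,s))
print(env.observe()['ee_pos'])
```

```text
[0.4985 0.0776 0.023 ] [0.486  0.039  0.1422] [ 0.0125  0.0386 -0.1192] [ 0.0122  0.0371 -0.0965]
[311.3491 233.5678]
[311.3835 279.6781]
[311.3815 277.2149]
[0.484  0.1046 0.034 ]
[0.5291 0.091  0.034 ]
[0.4515 0.0167 0.034 ]
[0.5015 0.0033 0.034 ]
[0.4862 0.0412 0.1193]
```

Call:
move_arm(
  increments=[
    {"dx":0.0121,"dy":0.038,"dz":0,"wx":0,"wy":0,"wz":-2},
    {"dx":0.0121,"dy":0.038,"dz":-0.03,"wx":0,"wy":0,"wz":-2},
    {"dx":0.0121,"dy":0.038,"dz":-0.055,"wx":0,"wy":0,"wz":-2},
    {"dx":0.0121,"dy":0.038,"dz":-0.063,"wx":0,"wy":0,"wz":-2},
    {"dx":0.0121,"dy":0.038,"dz":-0.063,"wx":0,"wy":0,"wz":-2},
  ],
)

```text
time_s: 6.92
ee_pos: [0.4983, 0.0785, 0.0563]
ee_rot: [[0.319, 0.948, -0.001], [0.948, -0.319, -0.0], [-0.0, -0.001, -1.0]]
wrist_force: [-0.1, -0.7, -0.2]
finger_gap: 0.0062
grip_force: 39.2
```

Run:
```python
from h import *
np.set_printoptions(precision=4,suppress=True)
s,a=snap('wrist','w4.png'); print(s['time_s'],s['ee_pos'],s['wrist_force'])
cv2.imwrite('pics/w4c.png',cv2.resize(a[150:350,250:380,::-1],None,fx=3,fy=3,interpolation=cv2.INTER_CUBIC))
```

```text
6.925 [0.4983 0.0785 0.0563] [-0.1288 -0.7146 -0.2367]
```

View pics/w4c.png

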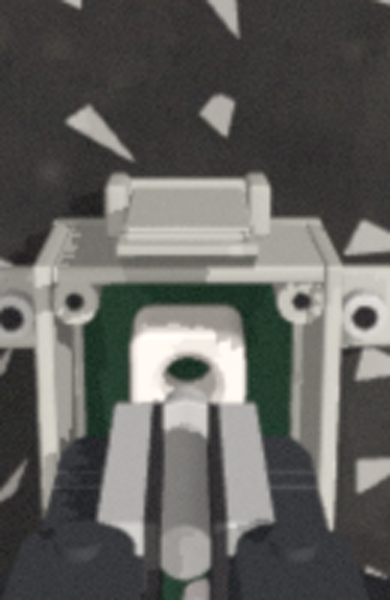

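Run:
```python
from h import *
np.set_printoptions(precision=4,suppress=True)
s={'ee_pos':[0.4983,0.0785,0.0563],'ee_rot':[[0.319,0.948,0],[0.948,-0.319,0],[0,0,-1]]}
x=np.array([.319,.948,0]);p=np.array(s['ee_pos'])
for d,z in [(.005,.023),(.0055,.023),(.010,.023),(.0075,.047),(.0075,.044)]:
  q=p+d*x; q[2]=z; r=proj('wrist',q,s); print(d,z,r,(r-[250,150])*3)
q=p.copy();q[2]=.079;print((proj('wrist',q,s)-[250,150])*3)
```

```text
0.005 0.023 [311.3757 266.6859] [184.127  350.0576]
0.0055 0.023 [311.3746 265.7832] [184.1237 347.3496]
0.01 0.023 [311.3647 257.599 ] [184.0941 322.7971]
0.0075 0.047 [311.3713 279.7397] [184.1139 389.2191]
0.0075 0.044 [311.3711 277.2739] [184.1134 381.8218]
[184.1883 542.6404]
```

The hole and plunger line up within about 0.5 mm: the hole is at crop (187,370) and the rod at column 185. I'll lower in small steps and watch the force.

Call:
move_arm(
  increments=[
    {"dx":-0.0001,"dy":-0.0004,"dz":-0.005,"wx":0,"wy":0,"wz":0},
    {"dx":-0.0001,"dy":-0.0004,"dz":-0.008,"wx":0,"wy":0,"wz":0},
    {"dx":-0.0001,"dy":-0.0004,"dz":-0.01,"wx":0,"wy":0,"wz":0},
  ],
)

```text
time_s: 7.35
ee_pos: [0.4984, 0.0778, 0.0463]
ee_rot: [[0.32, 0.948, 0.0], [0.948, -0.32, 0.0], [0.0, 0.0, -1.0]]
wrist_force: [-0.5, 0.4, -0.4]
finger_gap: 0.0062
grip_force: 39.2
```

Call:
move_arm(
  increments=[
    {"dx":0,"dy":0,"dz":-0.003,"wx":0,"wy":0,"wz":0},
    {"dx":0,"dy":0,"dz":-0.006,"wx":0,"wy":0,"wz":0},
    {"dx":0,"dy":0,"dz":-0.009,"wx":0,"wy":0,"wz":0},
    {"dx":0,"dy":0,"dz":-0.0105,"wx":0,"wy":0,"wz":0},
    {"dx":0,"dy":0,"dz":-0.0115,"wx":0,"wy":0,"wz":0},
  ],
)

```text
time_s: 7.98
ee_pos: [0.4984, 0.0779, 0.0351]
ee_rot: [[0.319, 0.948, 0.0], [0.948, -0.319, 0.0], [0.0, 0.0, -1.0]]
wrist_force: [-4.7, -0.4, 23.4]
finger_gap: 0.0061
grip_force: 41.5
```

Call:
move_arm(
  grip=0.018,
  increments=[
    {"dx":0,"dy":0,"dz":0,"wx":0,"wy":0,"wz":0},
    {"dx":0,"dy":0,"dz":0,"wx":0,"wy":0,"wz":0},
    {"dx":0,"dy":0,"dz":0.005,"wx":0,"wy":0,"wz":0},
    {"dx":0,"dy":0,"dz":0.02,"wx":0,"wy":0,"wz":0},
    {"dx":0,"dy":0,"dz":0.06,"wx":0,"wy":0,"wz":0},
    {"dx":-0.009,"dy":-0.027,"dz":0.085,"wx":0,"wy":0,"wz":0},
    {"dx":-0.009,"dy":-0.027,"dz":0.085,"wx":0,"wy":0,"wz":0},
  ],
)

```text
time_s: 8.85
ee_pos: [0.4899, 0.0499, 0.1223]
ee_rot: [[0.321, 0.947, 0.004], [0.947, -0.321, -0.0], [0.001, 0.004, -1.0]]
wrist_force: [0.2, 0.5, -0.9]
finger_gap: 0.0179
grip_force: 0.0
```

Run:
```python
from h import *
np.set_printoptions(precision=4,suppress=True)
s,a=snap('wrist','w5.png'); print(s['time_s'],s['ee_pos'],np.array(s['ee_rot']).tolist(),s['wrist_force'])
for n,z in [('guide',.023),('plunger_top',.058),('plunger',.008),('controller',0)]:
  for d in env.tip_of('wrist',n): print(n,np.round(d['at'],1),round(d['score'],2),ray('wrist',d['at'],z,s))
print(proj('wrist',[.4984,.0778,.058],s),proj('wrist',[.4984,.0778,.026],s))
cv2.imwrite('pics/w5c.png',cv2.resize(a[110:310,220:420,::-1],None,fx=3,fy=3,interpolation=cv2.INTER_CUBIC))
```

```text
8.85 [0.4899 0.0499 0.1223] [[0.3205746077655455, 0.9472163120715691, 0.003630289451646238], [0.947222792117898, -0.32057593681656876, -0.00022544745048777822], [0.0009502359392598608, 0.003510965638596468, -0.9999933850640935]] [ 0.1719  0.546  -0.9349]
guide [309.3 202.8] 0.61 [0.4977 0.0759 0.023 ]
plunger_top [306.5 211.2] 0.97 [0.4965 0.0775 0.058 ]
plunger_top [307.2 235.4] 0.7 [0.4921 0.0634 0.058 ]
plunger [309.7 197.5] 0.73 [0.4983 0.077  0.008 ]
controller [309.2 232.4] 0.67 [0.4888 0.0505 0.    ]
[309.3615 209.7325] [309.4509 200.6335]
```

View pics/w5c.png

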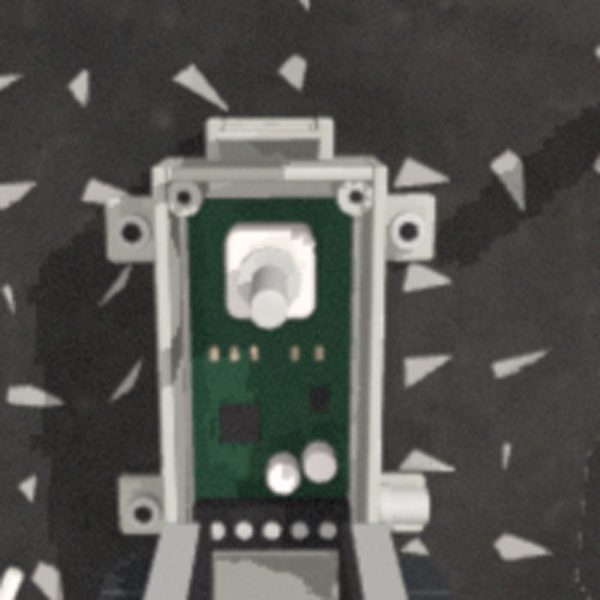

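The plunger stands seated in the bush, with its end face at crop (268,308) and its collar on the white bush. Next is the lid.

Call:
move_arm(
  grip=0.075,
  increments=[
    {"dx":-0.0145,"dy":-0.058,"dz":0.02,"wx":0,"wy":0,"wz":1},
    {"dx":-0.029,"dy":-0.116,"dz":0.025,"wx":0,"wy":0,"wz":2},
    {"dx":-0.0435,"dy":-0.174,"dz":0.025,"wx":0,"wy":0,"wz":3},
    {"dx":-0.058,"dy":-0.232,"dz":0.025,"wx":0,"wy":0,"wz":4},
    {"dx":-0.07,"dy":-0.285,"dz":0.025,"wx":0,"wy":0,"wz":5},
    {"dx":-0.0745,"dy":-0.306,"dz":0.025,"wx":0,"wy":0,"wz":6},
    {"dx":-0.0745,"dy":-0.306,"dz":0.025,"wx":0,"wy":0,"wz":6},
    {"dx":-0.0745,"dy":-0.306,"dz":0.025,"wx":0,"wy":0,"wz":6},
  ],
)

```text
time_s: 10.1
ee_pos: [0.4148, -0.254, 0.1443]
ee_rot: [[0.219, 0.976, -0.001], [0.976, -0.219, 0.001], [0.001, -0.001, -1.0]]
wrist_force: [0.0, 0.5, 0.9]
finger_gap: 0.0751
grip_force: 0.0
```

Run:
```python
from h import *
np.set_printoptions(precision=4,suppress=True)
s,a=snap('wrist','w6.png'); print(s['time_s'],s['ee_pos'],np.array(s['ee_rot']).tolist())
for n,z in [('lid_hole',.018),('lid_seat',.006),('lid',0)]:
  for d in env.tip_of('wrist',n): print(n,np.round(d['at'],1),round(d['score'],2),ray('wrist',d['at'],z,s))
cv2.imwrite('pics/w6c.png',a[60:420,120:520,::-1].repeat(1,0))
g=cv2.cvtColor(a,cv2.COLOR_RGB2GRAY)
m=cv2.morphologyEx((g>110).astype('uint8'),cv2.MORPH_CLOSE,np.ones((9,9)))
m=cv2.morphologyEx(m,cv2.MORPH_OPEN,np.ones((25,25)))
n,l,st,ce=cv2.connectedComponentsWithStats(m)
for i in range(1,n):
  if st[i][4]>3000:
    c=cv2.findContours((l==i).astype('uint8'),0,2)[0][0]; r=cv2.minAreaRect(c); b=cv2.boxPoints(r)
    W=np.array([ray('wrist',p,.018,s) for p in b]); print(st[i],r,'\n',W,W.mean(0),np.linalg.norm(W[0]-W[1]),np.linalg.norm(W[1]-W[2]),[np.degrees(np.arctan2(*(W[k+1]-W[k])[[1,0]])) for k in(0,1)])
```

```text
10.1 [ 0.4148 -0.254   0.1443] [[0.2185294941972886, 0.9758299178557772, -0.000911911982549052], [0.9758300621945774, -0.21852862554904612, 0.0009641229030092182], [0.0007415411010782686, -0.001100560416985439, -0.9999991194413942]]
lid_hole [181.2 279.6] 0.74 [ 0.3032 -0.2702  0.018 ]
lid_hole [313.9 195.6] 0.64 [ 0.4226 -0.2272  0.018 ]
lid_seat [165. 295.] 0.59 [ 0.2795 -0.2844  0.006 ]
lid_seat [312.9 228.8] 0.56 [ 0.4156 -0.2552  0.006 ]
lid [168.9 293.5] 0.78 [ 0.2801 -0.2858  0.    ]
lid [315.8 228.1] 0.75 [ 0.4178 -0.2566  0.    ]
[ 280  157   70  140 9209] ((314.5, 226.5), (139.0, 69.0), 90.0) 
 [[ 0.4045 -0.194   0.018 ]
 [ 0.4539 -0.2051  0.018 ]
 [ 0.4327 -0.314   0.018 ]
 [ 0.3776 -0.3016  0.018 ]] [ 0.4172 -0.2537  0.018 ] 0.05059482755042423 0.11094276111099331 [np.float64(-12.685303557635494), np.float64(-101.03373420436796)]
[   0  198   42  201 5804] ((20.5, 298.0), (200.0, 41.0), 90.0) 
 [[ 0.1903 -0.1768  0.018 ]
 [ 0.2206 -0.1836  0.018 ]
 [ 0.1445 -0.3512  0.018 ]
 [ 0.1087 -0.3431  0.018 ]] [ 0.166  -0.2637  0.018 ] 0.03107457339978467 0.18400614749196148 [np.float64(-12.677852868466168), np.float64(-114.42099787524066)]
```

View pics/w6c.png

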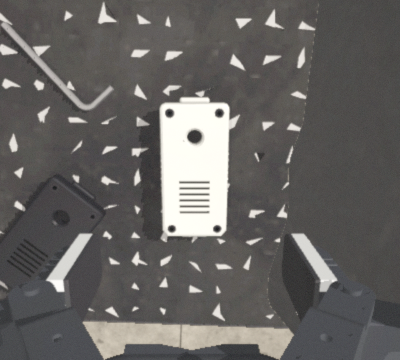

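The grey lid has its hole at crop (194,136) and its vents below. The black look-alike is at the lower left and the hood edge is to the right.

Run:
```python
from h import *
np.set_printoptions(precision=4,suppress=True)
s={'ee_pos':[.4148,-.2540,.1443],'ee_rot':[[0.21853,0.97583,-.0009],[.97583,-.21853,.001],[.0007,-.0011,-1]]}
a=cv2.imread('pics/w6.png');g=cv2.cvtColor(a,6)
C=[]
for n,(u,v) in dict(hole=(314,196),a=(290,173),b=(340,174),c=(337,289),d=(292,289)).items():
  k=9; p=255.-g[v-k:v+k+1,u-k:u+k+1]; p=p*(p>90); n_,l,st,ce=cv2.connectedComponentsWithStats((p>0).astype('uint8')); i=l[k,k]
  if i==0: i=1
  q=ce[i]+[u-k,v-k]; w=ray('wrist',q,.018,s); C.append(w); print(n,q,st[i],w)
C=np.array(C); print('centre',C[1:].mean(0)); y=(C[1]+C[2]-C[3]-C[4])[:2]; yaw=np.arctan2(y[1],y[0]); print(np.degrees(yaw)); print('from hole',C[0][:2]-.028*np.array([np.cos(yaw),np.sin(yaw)]))
print(env.observe()['ee_pos'])
```

```text
hole [314.3473 196.2874] [  2   3  15  14 167] [ 0.4228 -0.2277  0.018 ]
a [289.0469 172.7656] [ 4  5  9  9 64] [ 0.4083 -0.2065  0.018 ]
b [338.8226 172.6935] [ 4  4  9  9 62] [ 0.4444 -0.2146  0.018 ]
c [336.6042 288.4583] [ 5  5  8  8 48] [ 0.4241 -0.3052  0.018 ]
d [291.2791 288.2791] [ 5  5  8  7 43] [ 0.3882 -0.297   0.018 ]
centre [ 0.4163 -0.2558  0.018 ]
77.42948507493968
from hole [ 0.4167 -0.2551]
[ 0.415  -0.2542  0.1447]
```

Call:
move_arm(
  grip=0.07,
  force=80,
  increments=[
    {"dx":0.0014,"dy":-0.0014,"dz":-0.05,"wx":0,"wy":0,"wz":0},
    {"dx":0.0014,"dy":-0.0014,"dz":-0.1,"wx":0,"wy":0,"wz":0},
    {"dx":0.0014,"dy":-0.0014,"dz":-0.13,"wx":0,"wy":0,"wz":0},
    {"dx":0.0014,"dy":-0.0014,"dz":-0.14,"wx":0,"wy":0,"wz":0},
    {"dx":0.0014,"dy":-0.0014,"dz":-0.143,"wx":0,"wy":0,"wz":0},
    {"dx":0.0014,"dy":-0.0014,"dz":-0.143,"wx":0,"wy":0,"wz":0},
  ],
)

```text
time_s: 11.05
ee_pos: [0.4167, -0.2568, 0.0026]
ee_rot: [[0.218, 0.976, 0.001], [0.976, -0.218, -0.001], [-0.001, 0.001, -1.0]]
wrist_force: [-0.9, -0.5, -0.4]
finger_gap: 0.0702
grip_force: 0.0
```

Call:
move_arm(
  grip=0.045,
  force=80,
  increments=[
    {"dx":0,"dy":0,"dz":0,"wx":0,"wy":0,"wz":0},
    {"dx":0,"dy":0,"dz":0,"wx":0,"wy":0,"wz":0},
    {"dx":0,"dy":0,"dz":0,"wx":0,"wy":0,"wz":0},
  ],
)

```text
time_s: 11.42
ee_pos: [0.4167, -0.2569, 0.003]
ee_rot: [[0.219, 0.976, 0.002], [0.976, -0.219, -0.001], [-0.001, 0.002, -1.0]]
wrist_force: [-0.6, 1.9, 15.3]
finger_gap: 0.0498
grip_force: 80.2
```

Call:
move_arm(
  increments=[
    {"dx":0,"dy":0,"dz":0.03,"wx":0,"wy":0,"wz":0},
    {"dx":0.004,"dy":0.015,"dz":0.08,"wx":0,"wy":0,"wz":-1},
    {"dx":0.017,"dy":0.07,"dz":0.1,"wx":0,"wy":0,"wz":-2},
    {"dx":0.03,"dy":0.128,"dz":0.1,"wx":0,"wy":0,"wz":-3},
    {"dx":0.044,"dy":0.186,"dz":0.1,"wx":0,"wy":0,"wz":-4},
    {"dx":0.058,"dy":0.244,"dz":0.1,"wx":0,"wy":0,"wz":-5},
    {"dx":0.0725,"dy":0.3,"dz":0.1,"wx":0,"wy":0,"wz":-6},
    {"dx":0.0728,"dy":0.307,"dz":0.1,"wx":0,"wy":0,"wz":-6},
  ],
)

```text
time_s: 12.42
ee_pos: [0.4897, 0.0536, 0.1024]
ee_rot: [[0.316, 0.949, 0.002], [0.949, -0.316, 0.0], [0.001, 0.001, -1.0]]
wrist_force: [-0.0, -0.9, -1.0]
finger_gap: 0.0498
grip_force: 84.9
```

Call:
move_arm(
  increments=[
    {"dx":0,"dy":0,"dz":0,"wx":0,"wy":0,"wz":0},
    {"dx":0,"dy":0,"dz":0,"wx":0,"wy":0,"wz":0},
  ],
)

```text
time_s: 12.68
ee_pos: [0.4888, 0.0494, 0.102]
ee_rot: [[0.32, 0.947, 0.0], [0.947, -0.32, -0.0], [-0.0, 0.0, -1.0]]
wrist_force: [-0.5, 0.5, 0.4]
finger_gap: 0.05
grip_force: 84.9
```

Run:
```python
from h import *
np.set_printoptions(precision=4,suppress=True)
s,a=snap('wrist','w7.png'); p=np.array(s['ee_pos']);R=np.array(s['ee_rot']);print(s['time_s'],p,R.tolist(),s['finger_gap'],s['grip_force'],s['wrist_force'])
g=cv2.cvtColor(a,cv2.COLOR_RGB2GRAY)
zt=p[2]-.003+.018
# predicted pixel places of features of lid in hand (offset lid centre +1.3mm along tool x)
for n,(lx,ly) in dict(hole=(0,.028),a=(-.0185,.0475),b=(.0185,.0475),c=(.0185,-.0475),d=(-.0185,-.0475)).items():
  q=p+R[:,1]*lx+R[:,0]*(ly+.001); q[2]=zt
  u,v=np.round(proj('wrist',q,s)).astype(int)
  if not(15<v<465): print(n,u,v,'out');continue
  k=14; t=g[v-k:v+k+1,u-k:u+k+1].astype(int); 
  n_,l,st,ce=cv2.connectedComponentsWithStats((t<110).astype('uint8'))
  for i in range(1,n_):
    if st[i][4]>25:
      w=ray('wrist',ce[i]+[u-k,v-k],zt,s); d=w-p; print(n,(u,v),ce[i]+[u-k,v-k],st[i],'tool x,y',d@R[:,0],d@R[:,1])
  print(t.min(),t.max())
```

```text
12.675 [0.4888 0.0494 0.102 ] [[0.3204875984051431, 0.9472527112793796, 1.556816499014798e-05], [0.9472527046662209, -0.32048759412038647, -0.00012456908021231085], [-0.00011300899523011423, 5.466983174644225e-05, -0.9999999921200883]] 0.04997577157454011 84.93115425109863 [-0.5123  0.4552  0.3855]
hole (np.int64(311), np.int64(251)) [311.5464 246.332 ] [  0   0  29  21 485] tool x,y 0.030761873027436135 9.153992238389106e-05
43 224
a (np.int64(260), np.int64(199)) [260.     202.0775] [  5   8  19  19 284] tool x,y 0.04739839806108834 -0.018409393280005855
2 217
b (np.int64(363), np.int64(199)) [362.2929 202.1357] [  4   8  19  19 280] tool x,y 0.04733478662019069 0.018339457426826963
0 231
c (np.int64(354), np.int64(418)) [354. 418.] [  0   0  29  29 841] tool x,y -0.04670267999123571 0.01833917262211323
26 104
d (np.int64(269), np.int64(418)) [268.9833 418.0167] [  0   0  29  29 840] tool x,y -0.04666790728751449 -0.01835882671997146
41 127
```

Run:
```python
from h import *
np.set_printoptions(precision=4,suppress=True)
print(env.observe()['ee_pos'])
G=np.array([.4985,.0776]);
P={'w3':([0.4863,0.0405,0.1195],[0.28677,0.958]),'w4':([0.4983,.0785,.0563],[.319,.948]),'w5':([.4899,.0499,.1223],[.32057,.94722])}
yw=np.radians(71.35);Y=np.array([np.cos(yw),np.sin(yw)]);X=np.array([Y[1],-Y[0]])
C=G-.028*Y
for n,(p,t) in P.items():
  s={'ee_pos':p,'ee_rot':[[t[0],t[1],0],[t[1],-t[0],0],[0,0,-1]]}
  g=cv2.cvtColor(cv2.imread(f'pics/{n}.png'),6).astype(int)
  for lx,ly in [(-.018,.053),(.018,.053),(-.025,.015),(.025,.015)]:
    q=C+X*lx+Y*ly; u,v=proj('wrist',[*q,.034],s); ui,vi=int(round(u)),int(round(v))
    if ly>.05: pr=g[vi-9:vi+10,ui-2:ui+3].mean(1); k='row'; o=v
    else: pr=g[vi-2:vi+3,ui-9:ui+10].mean(0); k='col'; o=u
    print(n,lx,ly,k,round(o,1),pr.astype(int).tolist())
```

```text
[0.4888 0.0493 0.1019]
w3 -0.018 0.053 row 146.4 [53, 50, 50, 46, 38, 36, 39, 38, 40, 59, 95, 127, 157, 167, 163, 157, 150, 161, 160]
w3 0.018 0.053 row 148.4 [51, 52, 54, 53, 54, 53, 56, 57, 63, 96, 148, 178, 203, 201, 192, 172, 154, 182, 191]
w3 -0.025 0.015 col 273.6 [43, 41, 44, 44, 44, 45, 44, 46, 82, 156, 205, 210, 209, 193, 163, 158, 153, 133, 139]
w3 0.025 0.015 col 350.9 [132, 117, 116, 118, 143, 191, 208, 210, 198, 105, 64, 62, 63, 65, 67, 67, 68, 67, 66]
w4 -0.018 0.053 row 236.8 [143, 125, 123, 128, 136, 130, 121, 127, 116, 113, 125, 149, 160, 163, 165, 165, 163, 162, 159]
w4 0.018 0.053 row 236.8 [163, 162, 163, 163, 162, 163, 163, 163, 163, 165, 180, 205, 201, 197, 191, 176, 156, 181, 186]
w4 -0.025 0.015 col 263.0 [119, 130, 105, 69, 50, 45, 45, 44, 51, 96, 159, 163, 161, 148, 101, 69, 61, 60, 60]
w4 0.025 0.015 col 361.7 [62, 69, 102, 160, 197, 206, 208, 205, 183, 95, 61, 63, 66, 65, 69, 103, 162, 182, 184]
w5 -0.018 0.053 row 163.7 [49, 40, 35, 34, 37, 36, 48, 82, 119, 122, 128, 154, 167, 165, 160, 150, 159, 160, 141]
w5 0.018 0.053 row 163.6 [52, 53, 54, 55, 58, 60, 83, 132, 160, 162, 178, 210, 212, 206, 188, 164, 186, 191, 157]
w5 -0.025 0.015 col 272.5 [43, 43, 43, 42, 42, 43, 46, 44, 55, 121, 193, 209, 211, 201, 143, 117, 99, 111, 141]
w5 0.025 0.015 col 348.0 [146, 121, 117, 123, 153, 199, 209, 207, 185, 96, 63, 63, 62, 65, 67, 68, 67, 69, 66]
```

Call:
move_arm(
  increments=[
    {"dx":0.0002,"dy":0.0001,"dz":-0.02,"wx":0,"wy":0,"wz":0},
    {"dx":0.0002,"dy":0.0001,"dz":-0.035,"wx":0,"wy":0,"wz":0},
    {"dx":0.0002,"dy":0.0001,"dz":-0.045,"wx":0,"wy":0,"wz":0},
    {"dx":0.0002,"dy":0.0001,"dz":-0.051,"wx":0,"wy":0,"wz":0},
    {"dx":0.0002,"dy":0.0001,"dz":-0.056,"wx":0,"wy":0,"wz":0},
    {"dx":0.0002,"dy":0.0001,"dz":-0.056,"wx":0,"wy":0,"wz":0},
  ],
)

```text
time_s: 13.48
ee_pos: [0.4892, 0.0505, 0.0457]
ee_rot: [[0.32, 0.948, -0.0], [0.948, -0.32, 0.0], [-0.0, -0.0, -1.0]]
wrist_force: [-0.3, 0.3, -0.0]
finger_gap: 0.0497
grip_force: 84.9
```

Run:
```python
from h import *
np.set_printoptions(precision=4,suppress=True)
s,a=snap('wrist','w8.png'); p=np.array(s['ee_pos']);R=np.array(s['ee_rot']);print(s['time_s'],p,s['wrist_force'],s['wrist_torque'])
g=cv2.cvtColor(a,cv2.COLOR_RGB2GRAY)
zt=p[2]+.015
u,v=np.round(proj('wrist',np.r_[(p+R[:,0]*.029)[:2],zt],s)).astype(int); print(u,v,proj('wrist',[.4984,.0776,.058],s))
print(env.tip_of('wrist','plunger_top'),env.tip_of('wrist','lid_hole'))
cv2.imwrite('pics/w8c.png',cv2.resize(a[130:330,220:400,::-1],None,fx=3,fy=3,interpolation=cv2.INTER_CUBIC))
for r in range(v-26,v+27,2): print(r,' '.join('%3d'%x for x in g[r,u-24:u+25:2]))
```

```text
13.475 [0.4892 0.0505 0.0457] [-0.3084  0.2568 -0.0026] [-0.0379 -0.0357  0.0314]
311 251 [311.5484 249.6576]
[{'at': [307.3, 253.0], 'score': 0.67}] [{'at': [311.8, 251.8], 'score': 0.7}]
225 197 197 196 196 196 198 197 196 198 198 195 197 197 197 198 197 197 197 197 196 196 198 197 196 197
227 197 197 197 198 198 197 198 197 196 197 198 197 198 197 196 197 197 198 197 197 195 196 197 197 195
229 197 197 196 197 198 197 197 198 197 197 196 197 198 197 196 196 197 196 198 197 198 198 197 196 196
231 198 196 196 198 197 197 197 197 197 195 191 190 188 188 190 195 198 196 197 199 197 198 197 197 197
233 196 197 198 197 197 199 196 195 183 165 141 133 129 128 127 144 176 194 197 198 196 199 198 195 197
235 196 198 197 197 198 196 188 159 148 139 133 129 125 122 118 122 127 140 177 196 198 198 198 197 197
237 195 198 196 196 198 188 166 150 137 128 127 124 123 120 110 111 119 157 147 167 195 198 197 199 196
239 197 196 196 195 192 166 161 152 128 129 126 124 121 121 112 109 118 194 170 136 169 197 199 200 208
241 197 197 198 194 177 173 168 150 128 125 129 139 141 118 112 107 109 197 213
[... 1196 characters left out ...]
 220 223 221 217 212 207 200 202 200 198 197 193 188 202 209 209 209 210 209
267 196 209 210 210 209 211 211 215 218 217 214 211 209 206 205 199 198 199 207 209 210 209 210 209 209
269 198 209 211 209 209 209 203 210 209 212 212 211 209 207 206 206 208 208 209 210 210 210 209 210 209
271 196 201 210 212 209 210 210 210 210 210 210 210 210 210 209 210 209 210 211 208 210 210 210 208 209
273 209 210 210 211 210 210 209 209 211 210 210 209 210 211 210 210 210 210 209 209 208 209 209 210 209
275 212 211 212 211 210 210 211 210 211 209 211 210 211 210 210 211 209 210 209 210 209 210 209 209 209
277 211 210 213 212 210 210 209 210 210 210 209 210 210 212 210 210 209 208 210 209 210 208 211 210 209
```

The plunger's end face at (311,253) already shows inside the lid's hole, centred near (312,248). I'll hold a moment to let the arm settle.

Call:
move_arm(
  increments=[
    {"dx":0,"dy":-0.0002,"dz":0,"wx":0,"wy":0,"wz":0},
    {"dx":0,"dy":-0.0002,"dz":0,"wx":0,"wy":0,"wz":0},
  ],
)

```text
time_s: 13.88
ee_pos: [0.4892, 0.0504, 0.0459]
ee_rot: [[0.319, 0.948, 0.0], [0.948, -0.319, 0.0], [0.0, 0.0, -1.0]]
wrist_force: [0.9, 0.5, -1.5]
finger_gap: 0.0498
grip_force: 84.9
```

Call:
move_arm(
  increments=[
    {"dx":-0.0002,"dy":-0.0007,"dz":0,"wx":0,"wy":0,"wz":0},
    {"dx":-0.0002,"dy":-0.0007,"dz":-0.003,"wx":0,"wy":0,"wz":0},
    {"dx":-0.0002,"dy":-0.0007,"dz":-0.005,"wx":0,"wy":0,"wz":0},
    {"dx":-0.0002,"dy":-0.0007,"dz":-0.007,"wx":0,"wy":0,"wz":0},
    {"dx":-0.0002,"dy":-0.0007,"dz":-0.008,"wx":0,"wy":0,"wz":0},
  ],
)

```text
time_s: 14.5
ee_pos: [0.4894, 0.0497, 0.038]
ee_rot: [[0.319, 0.948, 0.001], [0.948, -0.319, -0.0], [0.0, 0.001, -1.0]]
wrist_force: [-2.0, 0.2, 10.8]
finger_gap: 0.0498
grip_force: 86.2
```

Call:
move_arm(
  increments=[
    {"dx":0,"dy":0,"dz":-0.001,"wx":0,"wy":0,"wz":0},
    {"dx":0,"dy":0,"dz":-0.002,"wx":0,"wy":0,"wz":0},
    {"dx":0,"dy":0,"dz":-0.003,"wx":0,"wy":0,"wz":0},
  ],
)

```text
time_s: 14.88
ee_pos: [0.4892, 0.0497, 0.0348]
ee_rot: [[0.319, 0.948, 0.0], [0.948, -0.319, -0.0], [0.0, 0.0, -1.0]]
wrist_force: [0.2, -1.3, 0.9]
finger_gap: 0.05
grip_force: 85.2
```

Call:
move_arm(
  increments=[
    {"dx":0,"dy":0,"dz":-0.0015,"wx":0,"wy":0,"wz":0},
    {"dx":0,"dy":0,"dz":-0.003,"wx":0,"wy":0,"wz":0},
    {"dx":0,"dy":0,"dz":-0.004,"wx":0,"wy":0,"wz":0},
  ],
)

```text
time_s: 15.25
ee_pos: [0.4888, 0.0497, 0.0313]
ee_rot: [[0.319, 0.948, -0.0], [0.948, -0.319, -0.0], [-0.0, -0.0, -1.0]]
wrist_force: [-8.5, 0.4, 41.1]
finger_gap: 0.0495
grip_force: 89.5
```

Call:
move_arm(
  increments=[
    {"dx":0,"dy":0,"dz":0.0003,"wx":0,"wy":0,"wz":0},
    {"dx":0,"dy":0,"dz":0.0003,"wx":0,"wy":0,"wz":0},
  ],
)

```text
time_s: 15.5
ee_pos: [0.4887, 0.0497, 0.0314]
ee_rot: [[0.319, 0.948, -0.0], [0.948, -0.319, -0.0], [-0.0, -0.0, -1.0]]
wrist_force: [-4.6, -1.2, 13.0]
finger_gap: 0.0496
grip_force: 86.5
```

Run:
```python
from h import *
np.set_printoptions(precision=4,suppress=True)
s,a=snap('wrist','w9.png'); p=np.array(s['ee_pos']);R=np.array(s['ee_rot']);print(s['time_s'],p,s['wrist_force'],s['finger_gap'],s['grip_force'])
g=cv2.cvtColor(a,cv2.COLOR_RGB2GRAY)
# lid top expected z .046; plunger top .058
Y=R[:,0];X=R[:,1];C=p+Y*.001
for lx,ly in [(-.0185,.0464),(.0185,.0464)]:
  for z in (.046,.048,.050):
    print(lx,z,proj('wrist',np.r_[(C+X*lx+Y*ly)[:2],z],s))
  u,v=np.round(proj('wrist',np.r_[(C+X*lx+Y*ly)[:2],.046],s)).astype(int);k=13
  t=g[v-k:v+k+1,u-k:u+k+1]; n,l,st,ce=cv2.connectedComponentsWithStats((t<110).astype('uint8')); print([(ce[i]+[u-k,v-k],st[i][4]) for i in range(1,n) if st[i][4]>20])
for c,nn in [('wrist','lid'),('wrist','controller'),('wrist','plunger_top')]: print(nn,env.tip_of(c,nn)[:2])
# clip strip profile along +y end centre line
for ly in np.arange(.045,.072,.001): print(round(ly,3),int(g[tuple(np.round(proj('wrist',np.r_[(C+Y*ly)[:2],.046],s)).astype(int)[::-1])]),end=' ')
```

```text
15.5 [0.4887 0.0497 0.0314] [-4.5927 -1.2095 13.0322] 0.0495573091267915 86.5007472038269
-0.0185 0.046 [259.9011 201.8803]
-0.0185 0.048 [259.1194 202.8454]
-0.0185 0.05 [258.3135 203.8403]
[(array([259.9893, 202.2143]), np.int32(280))]
0.0185 0.046 [362.5877 201.7658]
0.0185 0.048 [363.3645 202.7294]
0.0185 0.05 [364.1652 203.7226]
[(array([362.2278, 202.1957]), np.int32(281))]
lid [{'at': [310.4, 300.3], 'score': 0.86}]
controller [{'at': [307.8, 305.9], 'score': 0.35}]
plunger_top [{'at': [309.8, 263.3], 'score': 0.64}, {'at': [158.3, 446.3], 'score': 0.33}]
0.045 200 0.046 200 0.047 199 0.048 201 0.049 199 0.05 199 0.051 201 0.052 212 0.053 189 0.054 120 0.055 121 0.056 102 0.057 97 0.058 99 0.059 186 0.06 199 0.061 204 0.062 175 0.063 172 0.064 68 0.065 59 0.066 57 0.067 59 0.068 60 0.069 57 0.07 56 0.071 55
```

Call:
move_arm(
  increments=[
    {"dx":-0.0002,"dy":0,"dz":-0.0001,"wx":0,"wy":0,"wz":0},
    {"dx":-0.0003,"dy":0,"dz":-0.0002,"wx":0,"wy":0,"wz":0},
    {"dx":-0.0003,"dy":0,"dz":-0.0002,"wx":0,"wy":0,"wz":0},
  ],
)

```text
time_s: 16.08
ee_pos: [0.4888, 0.0497, 0.0314]
ee_rot: [[0.319, 0.948, 0.001], [0.948, -0.319, -0.0], [0.0, 0.001, -1.0]]
wrist_force: [-2.6, 0.8, 16.9]
finger_gap: 0.0498
grip_force: 87.0
```

Run:
```python
from h import *
np.set_printoptions(precision=3,suppress=True)
s,a=snap('wrist','w10.png'); p=np.array(s['ee_pos']);R=np.array(s['ee_rot']);print(s['time_s'],p,s['wrist_force'],s['wrist_torque'],'tool:',R.T@s['wrist_torque'])
g=cv2.cvtColor(a,cv2.COLOR_RGB2GRAY).astype(int)
g5=cv2.cvtColor(cv2.imread('pics/w5.png'),6).astype(int); g4=cv2.cvtColor(cv2.imread('pics/w4.png'),6).astype(int)
s5={'ee_pos':[.4899,.0499,.1223],'ee_rot':[[0.32057,0.94722,.0036],[.94722,-.32058,-.0002],[.00095,.0035,-1]]}
s4={'ee_pos':[0.4983,.0785,.0563],'ee_rot':[[.319,.948,0],[.948,-.319,0],[0,0,-1]]}
Y=np.array([.3195,.9476]);X=np.array([.9476,-.3195]);C=np.array([.4985,.0776])-.0285*Y
for sgn in (1,-1):
  for nm,gg,ss in [('now',g,s),('w4',g4,s4),('w5',g5,s5)]:
    L=[]
    for ly in np.arange(.050,.0705,.001):
      r=[]
      for lx in (-.006,-.003,0,.003,.006):
        u,v=np.round(proj('wrist',np.r_[C+X*lx+Y*ly*sgn,.052],ss)).astype(int)
        r.append(gg[v,u] if 0<=v<480 else -1)
      L.append(int(np.mean(r)))
    print(sgn,nm,L)
print(env.spot_in('top','lid')[:2],env.tip_of('top','lid_hole')[:2]) if env.camera('top') is not None else 0
```

```text
16.075 [0.489 0.05  0.031] [-2.626  0.792 16.875] [-0.072  0.483 -0.032] tool: [ 0.434 -0.223  0.032]
1 now [200, 199, 209, 210, 160, 133, 100, 100, 100, 122, 200, 196, 184, 198, 59, 56, 55, 56, 52, 51, 71]
1 w4 [147, 144, 75, 45, 43, 50, 162, 167, 113, 100, 197, 177, 193, 199, 163, 162, 162, 163, 163, 183, 190]
1 w5 [148, 147, 181, 185, 147, 119, 108, 106, 106, 151, 202, 195, 194, 133, 55, 56, 55, 53, 59, 69, 86]
-1 now [52, 51, 51, 49, 45, 44, 41, 42, 38, 37, 43, 40, 41, 42, 46, 45, 40, 41, 42, 39, 37]
-1 w4 [37, 37, 37, 38, 39, 38, 39, 37, 39, 38, 38, 39, 37, 39, 37, 36, 36, 43, 38, 36, 39]
-1 w5 [192, 192, 193, 192, 192, 193, 193, 194, 194, 198, 206, 165, 66, 63, 61, 62, 68, 96, 130, 116, 109]
[{'extent': [448.6, 297.0, 494.1, 348.3], 'score': 0.72}] [{'at': [465.5, 311.5], 'score': 0.7}, {'at': [312.1, 180.4], 'score': 0.4}]
```

Call:
move_arm(
  increments=[
    {"dx":-0.0001,"dy":0,"dz":-0.0002,"wx":0,"wy":0,"wz":0},
    {"dx":-0.0001,"dy":0,"dz":-0.0002,"wx":0,"wy":0,"wz":0},
    {"dx":-0.0001,"dy":0,"dz":-0.0002,"wx":0,"wy":0,"wz":0},
    {"dx":-0.0001,"dy":0,"dz":-0.0002,"wx":0,"wy":0,"wz":0},
  ],
)

```text
time_s: 16.77
ee_pos: [0.4888, 0.0497, 0.0314]
ee_rot: [[0.319, 0.948, 0.001], [0.948, -0.319, 0.0], [0.0, 0.001, -1.0]]
wrist_force: [-3.8, -0.1, 22.3]
finger_gap: 0.0494
grip_force: 87.5
```

```bash
python3 -c "
from workcell import env
s=env.observe();print(s['time_s'],s['ee_pos'],s['wrist_force']);print(env.job_done())"
```

```text
16.775 [0.48876098 0.04971256 0.03139034] [-3.77668989 -0.05612834 22.27313885]
the job is handed in; nothing more can be done
None
```

I seated the plunger in the bush and pressed the lid onto its hard stop, and handed in at 16.8 s with the fingers still gripping the lid and pressing down at about 22 N; the +y clip measured closed, but the gripper hid the -y clip, so I infer it snapped from the force drop and the level lid.

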